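# Pop the push-push lid of the small paint box

### The job

Open the smaller of the two clear paint boxes with a fingertip: press its white lid down once near its front edge, the one towards the robot, until the push-push latch lets go, then take the hand away so that the lid springs up, and stay clear of it for about three seconds to be sure that it stays open. Press it only that once (a second press would shut it again), and do not pinch, lift or shove the box. Leave the larger box shut and the paint jars and brush pot where they stand.

Things in the scene. Friction and masses are not known exactly. Their poses are not given: they have to be found in the camera images.
- small_box: the smaller paint box, the one to open: clear plastic, 120 mm deep (its x) by 130 mm wide (its y), loose on the table, about 1.6 kg, paint jars inside. Origin at the centre of its underside; x points from the front (robot side) to the hinge at the back, z up. The shut white lid is a cap of 126 x 140 mm whose top lies 79 mm above the table
- small_lid_press (a point): the point to press on the small box's lid: on its top face, midway between the sides and 16 mm in from the front edge; moves with the lid. The hinge runs along the box's y axis, 107 mm behind this point. Pressed here, the lid sinks about 8 mm to a stop against a spring of 2.5 to 3 N; the latch lets go once it is down more than 6.5 mm; a shorter press leaves it latched
- small_lid (a joint): angle of the small box's lid (rad): 0 = shut and latched, negative = pressed down (about -0.076 at the stop), positive = open. Once let go, the lid springs up behind the withdrawing finger with 2 to 3 N and swings back, away from the robot, in about 1.5 s, to the fully open stop at 1.2, where the spring keeps it
- small_latch (a joint): the hidden latch slider inside the small box (m): 0 while latched, up to +0.0075 while the opening press is made, about -0.0035 once the lid is open; below -0.0055 only when the open lid is being pressed shut again
- large_box: the larger paint box, to be left shut: same make, 150 mm deep by 200 mm wide, lid 156 x 210 mm with its top 79 mm above the table, about 2.3 kg, loose. Origin at the centre of its underside; axes as for the small box
- large_lid (a joint): angle of the larger box's lid (rad): 0 = shut; it has the same latch, so do not press it
- paint_jar_a: closed paint jar, 38 mm across and 62 mm tall, loose; origin at the centre of its underside, z up
- paint_jar_b: closed paint jar, 38 mm across and 70 mm tall, loose; origin at the centre of its underside, z up
- brush_pot: white pot, 72 mm across and 95 mm tall, with brushes that stand up to 175 mm above the table, loose; origin at the centre of its underside, z up
There are look-alikes about, which are no part of the job. What is shaped like the small_box but orange is not meant.

How it is judged:
On the way, in this order (a step that is already met when the one before it is completed fails the run):
1. a finger presses the small box's lid down past its shut position (value of joint small_lid below -0.045 rad and contact force between the fingers and small_box above 0.5 N).
2. the lid has sprung open and stays open for two seconds with the arm clear of the box (value of joint small_lid above 1 rad and contact force between each of the arm, the fingers and small_box below 0.05 N), for 2 s.
At the end, for the whole second after the job is handed in: The small box's lid stands open (over 1.0 rad) and still; the small box is on the table within 20 mm of where it stood; the larger box is shut and within 20 mm of where it stood; jars and brush pot stand upright within 25 mm of where they stood (value of joint small_lid above 1 rad and velocity of joint small_lid between -0.1 and 0.1 rad/s and value of joint large_lid between -0.02 and 0.03 rad and distance of each of small_box, large_box from where it was at the start of the episode below 0.02 m and height (world z) of small_box below 0.008 m and distance of each of paint_jar_a, paint_jar_b, brush_pot from where it was at the start of the episode below 0.025 m and angle between each of paint_jar_a, paint_jar_b, brush_pot's own z axis and vertical below 0.2 rad); the robot touches nothing.
It fails at once if the open lid is pressed shut again (a second press) (value of joint small_latch below -0.0055 m).
It fails at once if the small box is lifted or shoved (height (world z) of small_box above 0.012 m or angle between small_box's own z axis and vertical above 0.12 rad or distance of small_box from where it was at the start of the episode above 0.03 m).
It fails at once if the larger box's lid is pressed or opened (value of joint large_lid below -0.02 rad or value of joint large_lid above 0.05 rad).
It fails at once if the larger box is lifted or shoved (distance of large_box from where it was at the start of the episode above 0.03 m).
It fails at once if a jar or the brush pot is lifted, shoved or knocked over (distance of any of paint_jar_a, paint_jar_b, brush_pot from where it was at the start of the episode above 0.04 m or angle between any of paint_jar_a, paint_jar_b, brush_pot's own z axis and vertical above 0.5 rad).
It also fails if it takes over 38 s, if anything falls off the work surface, if the arm or the gripper's body presses on something with over 40 N, if the wrist force passes 120 N, or if a joint passes its speed limit or range.

### The arm

A 6-joint arm with a two-finger parallel gripper is mounted at the origin on the work surface. World frame = base frame: x ahead of the robot, y to its left, z up, the work surface at z = 0. Lengths are in m, angles in rad, forces in N, time in s.
With the tool pointing down it reaches from about 0.3 to 0.775 m from the base axis. Payload 14.6 kg.
Tool frame: the origin (TCP) lies midway between the tips of the shut fingers; the grasp point (between the pads) lies 19 mm behind it (ctrl.pinch_z is the distance from the TCP to the grasp point, in m); z points along the fingers, y is the line along which they close (so a half turn about z gives the same grasp; the last joint's range is limited). The gripper opens to 94 mm and grips with 3 to 60 N. Pads are 16 mm wide; open, the fingers measure 119 mm over their backs; the gripper's body (75 mm by 177 mm) begins 78 mm behind the grasp point.
Start: joints at [-1.205, 0.3, 1.521, -0, 1.321, -0.067], TCP at [0.231, -0.499, 0.205] pointing down, gripper open.
Joint ranges: [-3.03, 3.03], [-0.79, 2.21], [0.23, 2.52], [-1.04, 4.18], [0, 3.07], [-2.55, 2.55]. Speed limits (rad/s): [2.22, 2.22, 2.57, 3.14, 3.14, 3.14].

### API

Orientations are given as [roll, pitch, yaw] about the fixed x, y, z axes, in that order (R = Rz(yaw) Ry(pitch) Rx(roll)).
In Python, from station import ctrl gives the robot as it stands.
- The arm moves only by the tool jog_arm, never from a script. Its argument "motion" is a list of rows, each a list of 7 numbers: the shift along the tool's x, y, z in m, then the turn, a rotation vector about the tool's x, y, z in rad, then the opening, from -1 (shut) to 1 (fully open). In form: [[tx, ty, tz, rx, ry, rz, gripper], ...]. A call has 1 to 5 rows; each row shifts and turns the commanded pose from where the row before left it, along the tool's axes as they then stand; what a row does not reach is not made up. A row lasts 1/10 s, in which the tool goes at most 50 mm and 8.59 degrees, less where a joint would pass 70% of its speed; a pose out of reach is approached as far as the arm can. A call is refused whole if a number of a shift passes 0.05 or a number of a turn 0.15, either way. A call with a gripper value outside its range is refused whole. The fingers move at their own pace and stop on an object; "squeeze" is the grip in N (left out, the last holds). Time passes only in rows, so rows that do not move let the fingers close. It gives the time, the measured TCP pose, the force, the opening and the grip force at its end, in the units of the state.
- ctrl.get_obs(): the state, without advancing time (a new reading comes with each control period).
- ctrl.camera(name): name is "scene" or "top" or "wrist"; returns the picture (480x640x3 uint8, red, green, blue); there is no depth.
- ctrl.camera_model(name): a dict with "intrinsics" (3x3 intrinsics, pixels), "rvec" (rotation vector, rad) and "tvec" (3), from world to camera coordinates, as OpenCV has them. Camera axes: x right, y down, z forward; pixel columns grow to the right and rows downward; lengths in m; the calibration is good to about 2 mm. A picture is of the moment at which its call begins: read the wrist's pose just before it. camera_model takes no time and is no camera call; for the wrist camera it gives the pose at the moment of the call.
- ctrl.hand_in(): hands the job in; it is judged then, once.
The state is a dict: "time_s": time; "qpos": joint angles; "joint_vel": joint speeds; "tau": joint torques, N m; "ee_pos": TCP position; "eef_rot": TCP orientation; "force": force on the tool from outside, world axes, zero at the start; "moment": the same for the moment, N m; "grip_width": finger opening in m; "grip_force": force on a finger pad.
Only numpy, scipy, OpenCV 4.12 (cv2) and the standard library are available. Lean on these libraries where they do the work, as an engineer would, in place of code of your own. Each camera call takes 0.05 s, during which the arm holds its last target. There are 200 camera calls.

## Working session

There is one attempt and no reset: what is moved stays moved. The work goes in short steps, Python scripts to look and compute and a tool call to move; the robot and the scene stay as the last step left them, time stands still between calls to the robot, and variables do not carry over. Pictures are saved under pics/ and viewed, at most 10 in all, crops included, and the job is handed in when it is done.

Besides the shell and the picture viewer there is one more tool, called after "Emit:" by a JSON object that holds its "api" and its "payload", one argument or row to a line. jog_arm: Moves the arm, as the interface text tells. Its arguments: {"type":"object","properties":{"motion":{"type":"array"},"squeeze":{"type":"number"}},"required":["motion"]}

```bash
mkdir -p pics; python3 - <<'E'
from station import ctrl
import cv2
for n in ("top","scene"):
    cv2.imwrite(f"pics/{n}0.png",ctrl.camera(n)[:,:,::-1])
    m=ctrl.camera_model(n);print(n,m)
o=ctrl.get_obs();print(o["time_s"],o["ee_pos"],o["eef_rot"],o["force"])
E
```

```text
top {'intrinsics': array([[526.36677239,   0.        , 308.22128974],
       [  0.        , 526.36677239, 239.81509661],
       [  0.        ,   0.        ,   1.        ]]), 'rvec': array([ 2.1347563 , -2.17261063,  0.1409592 ]), 'tvec': array([0.08939453, 0.56336446, 1.30768855])}
scene {'intrinsics': array([[598.08268295,   0.        , 300.42207381],
       [  0.        , 598.08268295, 234.41921236],
       [  0.        ,   0.        ,   1.        ]]), 'rvec': array([ 1.30232027,  2.15987464, -0.97076997]), 'tvec': array([ 0.21208378, -0.29932271,  1.74562961])}
0.1 [ 0.23059162 -0.49907325  0.20496286] [-3.14059329e+00 -7.98414619e-05  4.32822499e-01] [-0.67904516  0.39496144 -0.05804954]
```

View pics/top0.png

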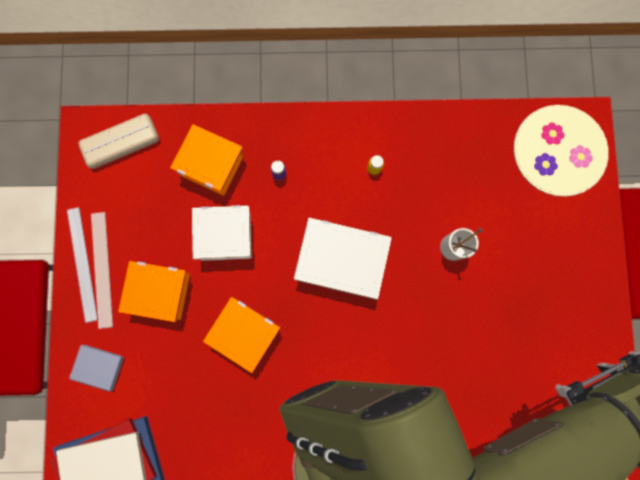

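View pics/scene0.png

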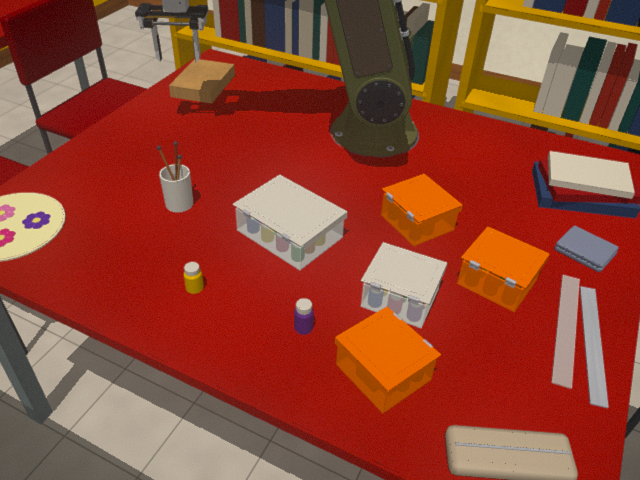

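The two pictures show these candidates in the top view:
- White small box at (221,232)
- White large box at (343,258)
- Orange look-alikes at (207,160), (154,292) and (242,335)

The smaller white one at (221,232) is the target. Next I'll measure it and check a close crop.

```bash
cat > h.py <<'E'
import numpy as np,cv2
def ray(m,px,z):
    R=cv2.Rodrigues(m["rvec"])[0];c=-R.T@m["tvec"].ravel()
    u=cv2.undistortPoints(np.array(px,float).reshape(-1,1,2),m["intrinsics"],None).reshape(-1,2)
    d=np.c_[u,np.ones(len(u))]@R
    return c+d*((z-c[2])/d[:,2])[:,None]
def proj(m,p): return cv2.projectPoints(np.array(p,float).reshape(-1,3),m["rvec"],m["tvec"],m["intrinsics"],None)[0].reshape(-1,2)
def lid(img,m,seed,s=1,lo=150):
    hsv=cv2.cvtColor(img,cv2.COLOR_RGB2HSV)
    k=((hsv[:,:,1]<40)&(hsv[:,:,2]>lo)).astype(np.uint8)
    n,l=cv2.connectedComponents(k);k=(l==l[seed[1],seed[0]]).astype(np.uint8)
    c=max(cv2.findContours(k,0,2)[0],key=cv2.contourArea).reshape(-1,2)
    w=ray(m,c,0.079)[:,:2].astype(np.float32)
    return cv2.minAreaRect(w)
E
python3 - <<'E'
from station import ctrl
import cv2,numpy as np
from h import *
im=cv2.imread("pics/top0.png")[:,:,::-1].copy();m=ctrl.camera_model("top")
for n,s in(("small",(221,232)),("large",(343,258))):
    r=lid(im,m,s);print(n,r,cv2.boxPoints(r).round(3).tolist())
sc=cv2.imread("pics/scene0.png");
a=cv2.resize(sc[230:340,340:470],None,fx=4,fy=4,interpolation=2)[:440]
b=cv2.resize(im[190:290,170:270,::-1],(280,440)if 0 else (440,440),interpolation=2)
cv2.imwrite("pics/crop.png",cv2.resize(np.hstack([a,b]),None,fx=.8,fy=.8))
print(ray(m,[(460,240),(277,165),(376,160)],.06).round(3))
E
```

```text
small ((0.5823869705200195, 0.2954658269882202), (0.12908731400966644, 0.138736292719841), 1.4923290014266968) [[0.515999972820282, 0.3630000054836273], [0.5199999809265137, 0.2240000069141388], [0.6489999890327454, 0.2280000001192093], [0.6449999809265137, 0.3659999966621399]]
large ((0.5143941640853882, -0.004402190446853638), (0.20683430135250092, 0.1551249772310257), 75.56291961669922) [[0.4129999876022339, -0.08500000089406967], [0.5640000104904175, -0.12399999797344208], [0.6150000095367432, 0.07599999755620956], [0.4650000035762787, 0.11500000208616257]]
[[ 0.555 -0.301  0.06 ]
 [ 0.756  0.156  0.06 ]
 [ 0.765 -0.098  0.06 ]]
```

View pics/crop.png

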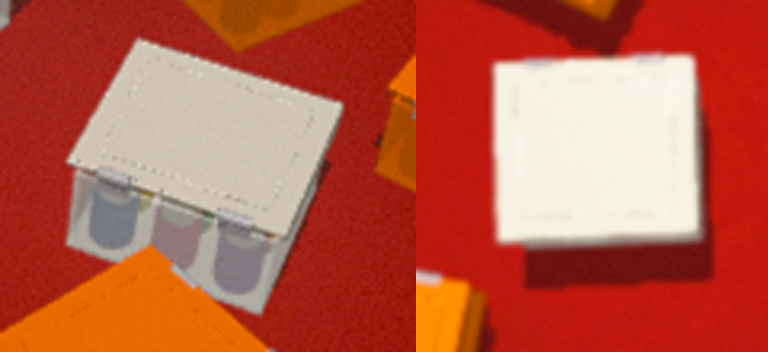

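The crop confirms it: a white-lidded clear box with grey hinge tabs on the far side (two tabs at the top of the right-hand panel), so the front faces the robot. The press point is about (0.534, 0.294), with box yaw about 0.03. First I shut the fingers and turn to align, then travel.

Emit:
{"api": "jog_arm", "payload": {
  "motion": [
    [0, 0, 0, 0, 0, 0.1, -1],
    [0, 0, 0, 0, 0, 0.1, -1],
    [0, 0, 0, 0, 0, 0.1, -1],
    [0, 0, 0, 0, 0, 0.1, -1],
    [0, 0, 0, 0, 0, 0, -1]
  ],
  "squeeze": 5
}}

```text
time_s: 0.6
ee_pos: [0.2306, -0.4992, 0.2052]
eef_rot: [-3.141, 0.0, 0.031]
force: [-0.4, -0.1, -0.2]
grip_width: 0.0571
grip_force: 0.0
```

Emit:
{"api": "jog_arm", "payload": {
  "motion": [
    [0.016, -0.039, 0, 0, 0, 0, -1],
    [0.016, -0.039, 0, 0, 0, 0, -1],
    [0.016, -0.039, 0, 0, 0, 0, -1],
    [0.016, -0.039, 0, 0, 0, 0, -1],
    [0.016, -0.039, 0, 0, 0, 0, -1]
  ]
}}

```text
time_s: 1.1
ee_pos: [0.3044, -0.3001, 0.2053]
eef_rot: [-3.141, 0.0, 0.036]
force: [0.7, 0.2, -0.6]
grip_width: 0.0172
grip_force: 0.0
```

Emit:
{"api": "jog_arm", "payload": {
  "motion": [
    [0.016, -0.039, 0, 0, 0, 0, -1],
    [0.016, -0.039, 0, 0, 0, 0, -1],
    [0.016, -0.039, 0, 0, 0, 0, -1],
    [0.016, -0.039, 0, 0, 0, 0, -1],
    [0.016, -0.039, 0, 0, 0, 0, -1]
  ]
}}

```text
time_s: 1.6
ee_pos: [0.378, -0.1025, 0.2056]
eef_rot: [3.141, -0.0, 0.036]
force: [0.7, -0.0, 0.5]
grip_width: 0.0007
grip_force: 0.0
```

Emit:
{"api": "jog_arm", "payload": {
  "motion": [
    [0.016, -0.039, 0, 0, 0, 0, -1],
    [0.016, -0.039, 0, 0, 0, 0, -1],
    [0.016, -0.039, 0, 0, 0, 0, -1],
    [0.016, -0.039, 0, 0, 0, 0, -1],
    [0.016, -0.039, 0, 0, 0, 0, -1]
  ]
}}

```text
time_s: 2.1
ee_pos: [0.4516, 0.0952, 0.2055]
eef_rot: [3.142, -0.0, 0.036]
force: [1.0, -0.3, -0.7]
grip_width: 0.0006
grip_force: 0.0
```

Emit:
{"api": "jog_arm", "payload": {
  "motion": [
    [0.016, -0.039, 0, 0, 0, 0, -1],
    [0.016, -0.039, 0, 0, 0, 0, -1],
    [0.016, -0.039, 0, 0, 0, 0, -1],
    [0.016, -0.039, 0, 0, 0, 0, -1],
    [0.016, -0.039, 0, 0, 0, 0, -1]
  ]
}}

```text
time_s: 2.6
ee_pos: [0.5251, 0.2926, 0.2052]
eef_rot: [3.141, 0.0, 0.036]
force: [0.3, -0.9, 1.2]
grip_width: 0.0002
grip_force: 0.0
```

```bash
python3 - <<'E'
from station import ctrl
import cv2,numpy as np
from h import *
for i in range(2): ctrl.camera("wrist")
m=ctrl.camera_model("wrist");im=ctrl.camera("wrist")
o=ctrl.get_obs();print(o["time_s"],o["ee_pos"],o["eef_rot"],o["force"])
p=proj(m,[[.516,.363,.079],[.520,.224,.079],[.649,.228,.079],[.645,.366,.079],[.534,.294,.079],o["ee_pos"]]);print(p.round())
im=im[:,:,::-1].copy();cv2.imwrite("pics/w_raw.png",im)
for q in p: cv2.drawMarker(im,tuple(int(v) for v in q),(255,0,0),0,12,1)
cv2.imwrite("pics/w1.png",im)
E
```

```text
2.75 [0.52471823 0.29227281 0.20422565] [3.14095029e+00 1.56535499e-03 3.79308755e-02] [-0.21858251 -0.10683923 -0.08147585]
[[247. 237.]
 [400. 238.]
 [410.  85.]
 [241.  83.]
 [324. 220.]
 [326. 279.]]
```

View pics/w1.png

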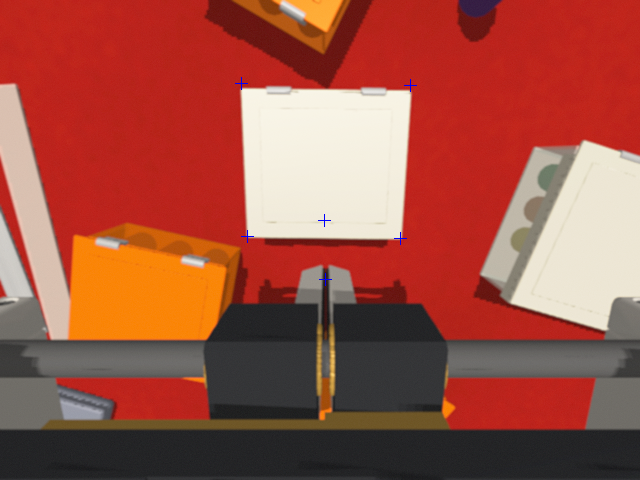

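The wrist view shows the white lid with hinge tabs at the back (280,90) and (373,90). Its front edge is at row ~240, against the predicted 237, so it is about 2 mm nearer. The press point is therefore about (0.532, 0.295), clear of the orange box at (155,270). Now I shift and descend.

Emit:
{"api": "jog_arm", "payload": {
  "motion": [
    [0.008, -0.002, 0.02, 0, 0, 0, -1],
    [0, 0, 0.04, 0, 0, 0, -1],
    [0, 0, 0.04, 0, 0, 0, -1],
    [0, 0, 0.01, 0, 0, 0, -1],
    [0, 0, 0, 0, 0, 0, -1]
  ]
}}

```text
time_s: 3.25
ee_pos: [0.5325, 0.2921, 0.095]
eef_rot: [3.141, 0.002, 0.033]
force: [0.7, 0.5, 0.6]
grip_width: 0.0005
grip_force: 0.0
```

Emit:
{"api": "jog_arm", "payload": {
  "motion": [
    [0, -0.002, 0.004, 0, 0, 0, -1],
    [0, 0, 0.004, 0, 0, 0, -1],
    [0, 0, 0.004, 0, 0, 0, -1],
    [0, 0, 0.004, 0, 0, 0, -1],
    [0, 0, 0, 0, 0, 0, -1]
  ]
}}

```text
time_s: 3.75
ee_pos: [0.5329, 0.2951, 0.0794]
eef_rot: [-3.141, -0.0, 0.033]
force: [-1.1, -0.2, 2.0]
grip_width: 0.0005
grip_force: 1.0
```

Emit:
{"api": "jog_arm", "payload": {
  "motion": [
    [0, 0, 0.002, 0, 0, 0, -1],
    [0, 0, 0.002, 0, 0, 0, -1],
    [0, 0, 0.002, 0, 0, 0, -1],
    [0, 0, 0.001, 0, 0, 0, -1],
    [0, 0, 0, 0, 0, 0, -1]
  ]
}}

```text
time_s: 4.25
ee_pos: [0.5329, 0.2951, 0.0724]
eef_rot: [-3.141, -0.0, 0.033]
force: [0.4, 0.2, 2.3]
grip_width: 0.0005
grip_force: 1.2
```

Force is only that of the spring; I go on to the stop.

Emit:
{"api": "jog_arm", "payload": {
  "motion": [
    [0, 0, 0.001, 0, 0, 0, -1],
    [0, 0, 0.001, 0, 0, 0, -1],
    [0, 0, 0, 0, 0, 0, -1]
  ]
}}

```text
time_s: 4.55
ee_pos: [0.533, 0.2952, 0.0707]
eef_rot: [-3.141, -0.001, 0.033]
force: [0.2, -0.3, 5.5]
grip_width: 0.0008
grip_force: 2.6
```

Emit:
{"api": "jog_arm", "payload": {
  "motion": [
    [0, 0, 0.001, 0, 0, 0, -1],
    [0, 0, 0, 0, 0, 0, -1]
  ]
}}

```text
time_s: 4.75
ee_pos: [0.5331, 0.2952, 0.0703]
eef_rot: [-3.141, -0.001, 0.033]
force: [-1.7, -1.0, 10.2]
grip_width: 0.0003
grip_force: 5.2
```

Firmly at the stop (10 N). Now I withdraw up and back towards the robot.

Emit:
{"api": "jog_arm", "payload": {
  "motion": [
    [0, 0, -0.02, 0, 0, 0, -1],
    [-0.03, 0, -0.035, 0, 0, 0, -1],
    [-0.04, 0, -0.03, 0, 0, 0, -1],
    [-0.04, 0, -0.03, 0, 0, 0, -1],
    [-0.04, 0, -0.03, 0, 0, 0, -1]
  ]
}}

```text
time_s: 5.25
ee_pos: [0.381, 0.2896, 0.215]
eef_rot: [3.141, 0.001, 0.033]
force: [1.2, 0.6, 0.5]
grip_width: 0.0004
grip_force: 0.0
```

Emit:
{"api": "jog_arm", "payload": {
  "motion": [
    [0, 0, 0, 0, 0, 0, -1],
    [0, 0, 0, 0, 0, 0, -1],
    [0, 0, 0, 0, 0, 0, -1],
    [0, 0, 0, 0, 0, 0, -1],
    [0, 0, 0, 0, 0, 0, -1]
  ]
}}

```text
time_s: 5.75
ee_pos: [0.3832, 0.2899, 0.2133]
eef_rot: [3.141, 0.002, 0.032]
force: [0.5, -0.4, 0.2]
grip_width: 0.0007
grip_force: 0.0
```

Emit:
{"api": "jog_arm", "payload": {
  "motion": [
    [0, 0, 0, 0, 0, 0, -1],
    [0, 0, 0, 0, 0, 0, -1],
    [0, 0, 0, 0, 0, 0, -1],
    [0, 0, 0, 0, 0, 0, -1],
    [0, 0, 0, 0, 0, 0, -1]
  ]
}}

```text
time_s: 6.25
ee_pos: [0.3829, 0.2902, 0.2145]
eef_rot: [-3.142, -0.0, 0.033]
force: [0.6, -0.1, -0.1]
grip_width: 0.0009
grip_force: 0.0
```

```bash
python3 - <<'E'
from station import ctrl
import cv2
cv2.imwrite("pics/s2.png",ctrl.camera("scene")[:,:,::-1])
E
```

```text
(no output)
```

View pics/s2.png

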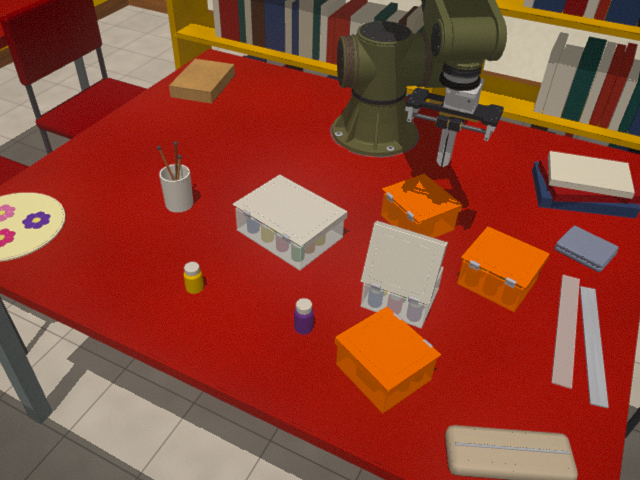

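The lid is standing up at (405,260), the arm is clear, and everything else stands where it did. I wait out the hold for over three seconds.

Emit:
{"api": "jog_arm", "payload": {
  "motion": [
    [0, 0, 0, 0, 0, 0, -1],
    [0, 0, 0, 0, 0, 0, -1],
    [0, 0, 0, 0, 0, 0, -1],
    [0, 0, 0, 0, 0, 0, -1],
    [0, 0, 0, 0, 0, 0, -1]
  ]
}}

```text
time_s: 6.8
ee_pos: [0.3829, 0.2901, 0.2144]
eef_rot: [3.142, 0.0, 0.033]
force: [-0.2, 0.4, 1.2]
grip_width: 0.0001
grip_force: 0.0
```

Emit:
{"api": "jog_arm", "payload": {
  "motion": [
    [0, 0, 0, 0, 0, 0, -1],
    [0, 0, 0, 0, 0, 0, -1],
    [0, 0, 0, 0, 0, 0, -1],
    [0, 0, 0, 0, 0, 0, -1],
    [0, 0, 0, 0, 0, 0, -1]
  ]
}}

```text
time_s: 7.3
ee_pos: [0.3829, 0.2902, 0.2145]
eef_rot: [-3.142, -0.0, 0.033]
force: [-0.2, 0.7, 0.4]
grip_width: 0.0008
grip_force: 0.0
```

Emit:
{"api": "jog_arm", "payload": {
  "motion": [
    [0, 0, 0, 0, 0, 0, -1],
    [0, 0, 0, 0, 0, 0, -1],
    [0, 0, 0, 0, 0, 0, -1],
    [0, 0, 0, 0, 0, 0, -1],
    [0, 0, 0, 0, 0, 0, -1]
  ]
}}

```text
time_s: 7.8
ee_pos: [0.3829, 0.2901, 0.2145]
eef_rot: [-3.142, -0.0, 0.033]
force: [0.4, 1.1, 0.2]
grip_width: 0.0003
grip_force: 0.0
```

Emit:
{"api": "jog_arm", "payload": {
  "motion": [
    [0, 0, 0, 0, 0, 0, -1],
    [0, 0, 0, 0, 0, 0, -1],
    [0, 0, 0, 0, 0, 0, -1],
    [0, 0, 0, 0, 0, 0, -1],
    [0, 0, 0, 0, 0, 0, -1]
  ]
}}

```text
time_s: 8.3
ee_pos: [0.3829, 0.2901, 0.2144]
eef_rot: [-3.142, 0.0, 0.033]
force: [-0.1, 0.5, -1.2]
grip_width: 0.0004
grip_force: 0.0
```

Emit:
{"api": "jog_arm", "payload": {
  "motion": [
    [0, 0, 0, 0, 0, 0, -1],
    [0, 0, 0, 0, 0, 0, -1],
    [0, 0, 0, 0, 0, 0, -1],
    [0, 0, 0, 0, 0, 0, -1],
    [0, 0, 0, 0, 0, 0, -1]
  ]
}}

```text
time_s: 8.8
ee_pos: [0.3829, 0.2901, 0.2144]
eef_rot: [3.142, 0.0, 0.033]
force: [0.1, -0.1, 0.3]
grip_width: 0.0004
grip_force: 0.0
```

Emit:
{"api": "jog_arm", "payload": {
  "motion": [
    [0, 0, 0, 0, 0, 0, -1],
    [0, 0, 0, 0, 0, 0, -1],
    [0, 0, 0, 0, 0, 0, -1],
    [0, 0, 0, 0, 0, 0, -1],
    [0, 0, 0, 0, 0, 0, -1]
  ]
}}

```text
time_s: 9.3
ee_pos: [0.3829, 0.2901, 0.2144]
eef_rot: [3.142, 0.0, 0.033]
force: [0.7, 0.9, 0.6]
grip_width: 0.0005
grip_force: 0.0
```

Emit:
{"api": "jog_arm", "payload": {
  "motion": [
    [0, 0, 0, 0, 0, 0, -1],
    [0, 0, 0, 0, 0, 0, -1],
    [0, 0, 0, 0, 0, 0, -1],
    [0, 0, 0, 0, 0, 0, -1],
    [0, 0, 0, 0, 0, 0, -1]
  ]
}}

```text
time_s: 9.8
ee_pos: [0.3829, 0.2901, 0.2145]
eef_rot: [-3.142, 0.0, 0.033]
force: [-0.7, -0.4, 0.6]
grip_width: 0.0005
grip_force: 0.0
```

```bash
python3 - <<'E'
from station import ctrl
import cv2
cv2.imwrite("pics/s3.png",cv2.resize(ctrl.camera("scene")[150:350,300:500,::-1],(500,500)))
E
```

```text
(no output)
```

View pics/s3.png

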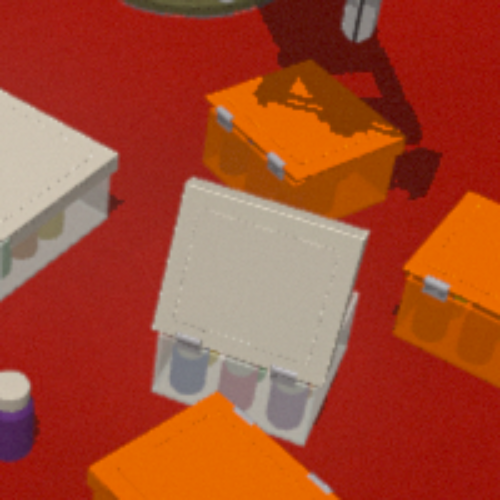

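The crop shows the lid standing up, its top edge from (190,180) to (368,232). Next a check of its angle by projection.

```bash
python3 - <<'E'
from station import ctrl
import numpy as np
from h import *
m=ctrl.camera_model("scene")
for t in(0,.6,.9,1.2,1.4):
    print(t,proj(m,[[.639-.123*np.cos(t)+.002*s-.0,.2965+.07*s,.075+.123*np.sin(t)] for s in(-1,1)]).round(0).tolist())
print("seen",[376,222],[447,243])
E
```

```text
0 [[383.0, 241.0], [446.0, 264.0]]
0.6 [[382.0, 222.0], [449.0, 245.0]]
0.9 [[379.0, 218.0], [447.0, 242.0]]
1.2 [[374.0, 220.0], [444.0, 245.0]]
1.4 [[369.0, 225.0], [441.0, 250.0]]
seen [376, 222] [447, 243]
```

```bash
python3 - <<'E'
from station import ctrl
import cv2,numpy as np
from h import *
m=ctrl.camera_model("top");im=ctrl.camera("top")
cv2.imwrite("pics/t3.png",cv2.resize(im[170:290,160:280,::-1],(600,600)))
for t in(0,.9,1.0,1.1,1.2):
    p=proj(m,[[.639-.123*np.cos(t),.2965+.07*s,.075+.123*np.sin(t)] for s in(-1,1)])
    print(t,((p-[160,170])*5).round().tolist())
E
```

```text
0 [[445.0, 442.0], [162.0, 447.0]]
0.9 [[421.0, 322.0], [117.0, 327.0]]
1.0 [[419.0, 298.0], [114.0, 303.0]]
1.1 [[418.0, 273.0], [111.0, 278.0]]
1.2 [[416.0, 246.0], [108.0, 252.0]]
```

View pics/t3.png

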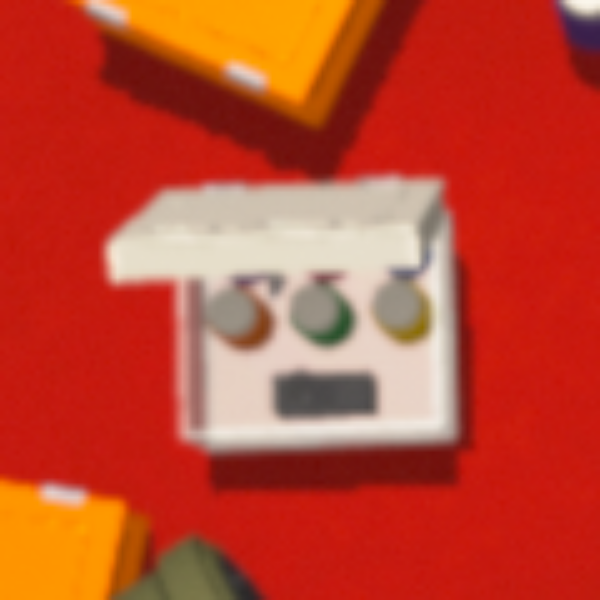

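The top view shows the lid's front top edge at row ~236–245, matching an angle of about 1.2, and the box has not moved. Handing in.

```bash
python3 -c "
from station import ctrl
print(ctrl.hand_in())"
```

```text
the job is handed in; nothing more can be done
None
```

The small box's lid was pressed once and now stands open at about 1.2 rad, measured from the top view; the larger box, jars and brush pot look unmoved in the pictures, and the job is handed in (no verdict was returned).

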